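Put away the jar cartons heavy end down

ROBOT

A 6-joint arm with a two-finger parallel gripper is mounted at the origin on the work surface. World frame = base frame: x ahead of the robot, y to its left, z up, the work surface at z = 0. Lengths are in mm, angles in rad, forces in N, time in s.
With the tool pointing down it reaches from about 300 to 775 mm from the base axis. Payload 14.6 kg.
Tool frame: the origin (TCP) lies on the mounting face of the last link; the fingertips stand 199 mm ahead of it and the grasp point (between the pads) lies 180 mm ahead of it; z points along the fingers, y is the line along which they close (so a half turn about z gives the same grasp; the last joint's range is limited). The gripper opens to 94 mm and grips with 3 to 60 N. Pads are 16 mm wide; open, the fingers measure 119 mm over their backs; the gripper's body (75 mm by 177 mm) begins 78 mm behind the grasp point.
Start: joints at [1.186, 0.3, 1.521, -0, 1.321, -0.067], TCP at [171.86, 522.451, 404.646] pointing down, gripper open.
Joint ranges: [-3.03, 3.03], [-0.79, 2.21], [0.23, 2.52], [-1.04, 4.18], [0, 3.07], [-2.55, 2.55]. Speed limits (rad/s): [2.22, 2.22, 2.57, 3.14, 3.14, 3.14].

INTERFACE

Orientations are given as [roll, pitch, yaw] about the fixed x, y, z axes, in that order (R = Rz(yaw) Ry(pitch) Rx(roll)).
In Python, from cell import manip gives the robot as it stands. The module is installed in compiled form; this text tells all that it offers.
- The arm moves only by the shell command python3 -m creep 'ROWS' [FORCE]. ROWS is a JSON object of lists of equal length, an entry for each row: "slide": the shift along the world's x, y, z in cm, a list of three; "turn": the turn about the world's z in rad; "claw": the opening, from 0 (shut) to 1 (fully open). A call has 1 to 8 rows; each row shifts and turns the commanded pose from where the row before left it; what a row does not reach is not made up. A row lasts 1/8 s, in which the tool goes at most 62.5 mm and 10.7 degrees, less where a joint would pass 70% of its speed; a pose out of reach is approached as far as the arm can. A call with a gripper value outside its range is refused whole. The fingers move at their own pace and stop on an object; FORCE is the grip in N (left out, the last holds). Time passes only in rows, so rows that do not move let the fingers close. It gives the time, the measured TCP pose, the force, the opening and the grip force at its end, in the units of the state.
- manip.read_state(): the state, without advancing time (a new reading comes with each control period).
- manip.camera(name): name is "side" or "top"; returns (picture, depth): 384x512x3 uint8, red, green, blue; 384x512 float32, mm along the optical axis (not along the pixel's ray), 0 where there is no reading.
- manip.calibration(name): a dict with "intrinsics" (3x3 intrinsics, pixels), "k1" (the pictures are not rectified: a ray, as slopes to the right and down, at radius r is drawn at 1 + k1 r^2 times it, then the intrinsics apply), "pose" (4x4, takes a point from camera to world coordinates). Camera axes: x right, y up, looking along -z (the intrinsics and any distortion apply to the point x, -y, -z); pixel columns grow to the right and rows downward; lengths in mm; the calibration is good to about 2 mm. A picture is of the moment at which its call begins. calibration takes no time and is no camera call.
- manip.sign_off(): hands the job in; it is judged then, once.
Trained networks look in the newest picture that a camera, given by its name, has taken for a name from the list of things; names that differ only in an ending like _2 or _b are one class to them, and where a whole thing is asked for, a point or a joint stands for the part that bears it (a point fixed in the world has none). Each returns a list of dicts, best first, with "score" (0 to 1); they miss things now and then, are a little off and sometimes report something else, mostly with a low value. They report only what shows in the picture. A call takes as long as a camera call. They do not tell look-alikes from the thing itself.
- manip.cut_out(query, camera): "mask" (384x512 bool, what is visible of it) and "position" ([column, row] in pixels, amid what is visible of it).
The state is a dict: "clock": time; "joints": joint angles; "qd": joint speeds; "effort": joint torques, N m; "eef_pos": TCP position; "eef_rot": TCP orientation; "wrist_force": force on the tool from outside, world axes, zero at the start; "moment": the same for the moment, N m; "finger_gap": finger opening in mm; "finger_force": force on a finger pad.
Only numpy, scipy, OpenCV 4.12 (cv2) and the standard library are available. Lean on these libraries where they do the work, as an engineer would, in place of code of your own. Each camera call takes 0.05 s, during which the arm holds its last target. There are 200 camera calls.

TASK

Put the delivery away: pull out the tray of the wire rack, and stand in it every brown carton that holds a jar, on its heavy end, so that none tips over; nothing outside shows which end the jar is in, so lift each one and feel it. A carton that proves to be empty goes into the blue waste box. Handle the thin card gently, with no more than about 40 N of grip, leave the other stock where it is, and finish with the tray pushed fully home.

Things in the scene. Friction and masses are not known exactly. Their poses are not given: they have to be found in the camera images.
- tray (a joint): pull-out tray in the low wire rack, a slide: 0 = fully home against its stop, 0.17 m = fully out; it comes out along the rack's front, towards the robot side. It runs stiffly (about 1.5 N) and stays where it is left; it starts within 0 to 0.03 m. The rack stands fixed, 324 mm wide over its four posts and 217 mm tall; tins on its shelf reach 270 mm
- tray_handle (a point): middle of the tray's round steel pull bar, 10 mm thick and 100 mm long, level, along this frame's y, 40 mm above the counter; -x is the way the tray pulls out. The wooden tray front (296 mm wide, top 15 mm above the bar) is 35 mm behind it (+x). The bar can be pinched from above
- waste_floor (a point): centre of the inner floor of the open blue plastic box for waste card; outside 210 (x) x 190 (y) x 70 mm tall, walls and floor 5 mm, stands fixed
- tray_floor (a point): centre of the tray's inner floor, on its surface, 22 mm above the counter; moves with the tray. Floor: x -105..+105, y -135..+135 mm; x to the rack's back, y along its width, z up. Side and back lips rise 22 mm above it, the front 33 mm. The rack's wire shelf, its underside 179 mm above the floor, covers it when home; fully out, only the last 10 mm are under the shelf
- carton_1_center (a point): centre of the carton with the red band: plain brown card, 130 x 50 x 50 mm, x along its 130 mm length, lying on its side at the start, ends alike to the eye. Either it is empty (about 40 to 55 g, balanced) or it holds a glass jar packed at one end (240 to 350 g, balance point some 33 mm from the centre towards the jar): only lifting tells. None if absent
- carton_2_center (a point): centre of the carton with the green band: plain brown card, 130 x 50 x 50 mm, x along its 130 mm length, lying on its side at the start, ends alike to the eye. Either it is empty (about 40 to 55 g, balanced) or it holds a glass jar packed at one end (240 to 350 g, balance point some 33 mm from the centre towards the jar): only lifting tells. None if absent
- carton_3_center (a point): centre of the carton with the yellow band: plain brown card, 130 x 50 x 50 mm, x along its 130 mm length, lying on its side at the start, ends alike to the eye. Either it is empty (about 40 to 55 g, balanced) or it holds a glass jar packed at one end (240 to 350 g, balance point some 33 mm from the centre towards the jar): only lifting tells. None if absent
- carton_4_center (a point): centre of the carton with the blue band: plain brown card, 130 x 50 x 50 mm, x along its 130 mm length, lying on its side at the start, ends alike to the eye. Either it is empty (about 40 to 55 g, balanced) or it holds a glass jar packed at one end (240 to 350 g, balance point some 33 mm from the centre towards the jar): only lifting tells. None if absent
- pickle_jar: stock that stays where it is: green glass jar, 68 mm diameter, 105 tall; origin at the centre of its underside
- tomato_tin: stock that stays where it is: tin with a red label, 74 mm diameter, 108 tall; origin at the centre of its underside
- honey_jar: stock that stays where it is: amber jar, 66 mm diameter, 85 tall; origin at the centre of its underside
- spice_jar: stock that stays where it is: small glass jar with a red cap, 42 mm diameter, 75 tall, standing among the cartons; origin at the centre of its underside
- pea_tin: stock that stays where it is: tin with a green label, 72 mm diameter, 75 tall; origin at the centre of its underside
- bowl: stock that stays where it is: white bowl, 130 mm diameter, 50 tall; origin at the centre of its underside
- fish_tin: stock that stays where it is: flat bare tin, 86 mm diameter, 35 tall; origin at the centre of its underside
Not all that is in view belongs to the job. Leave any black look-alike of the part that bears carton_1_center alone.

How it is judged (in metres and radians):
On the way:
1. the tray is pulled out, at least 120 mm (value of joint tray above 0.12 m), for 0.2 s.
At the end, for the whole second after the job is handed in: Each carton with a jar stands at rest on the tray floor, heavy end down, within 0.15 rad of upright; each empty one is in the waste box, below its rim; the tray is home to within 6 mm. (heavy_end: a hidden mark in the middle of the heavy end, or at the centre of an empty carton.) (value of joint tray below 0.006 m and ((distance between carton_1_center and carton_1_heavy_end above 0.03 m and z of carton_1_heavy_end in the frame of tray_floor below 0.012 m and horizontal distance between carton_1_center and carton_1_heavy_end below 0.01 m and x of carton_1_center in the frame of tray_floor between -0.105 and 0.105 m and y of carton_1_center in the frame of tray_floor between -0.135 and 0.135 m and z of carton_1_center in the frame of tray_floor between 0.057 and 0.073 m) or (distance between carton_1_center and carton_1_heavy_end below 0.03 m and x of carton_1_center in the frame of waste_floor between -0.1 and 0.1 m and y of carton_1_center in the frame of waste_floor between -0.09 and 0.09 m and z of carton_1_center in the frame of waste_floor between 0 and 0.065 m)) and linear speed of each of carton_1, carton_2, carton_3, carton_4 below 0.02 m/s and ((distance between carton_2_center and carton_2_heavy_end above 0.03 m and z of carton_2_heavy_end in the frame of tray_floor below 0.012 m and horizontal distance between carton_2_center and carton_2_heavy_end below 0.01 m and x of carton_2_center in the frame of tray_floor between -0.105 and 0.105 m and y of carton_2_center in the frame of tray_floor between -0.135 and 0.135 m and z of carton_2_center in the frame of tray_floor between 0.057 and 0.073 m) or (distance between carton_2_center and carton_2_heavy_end below 0.03 m and x of carton_2_center in the frame of waste_floor between -0.1 and 0.1 m and y of carton_2_center in the frame of waste_floor between -0.09 and 0.09 m and z of carton_2_center in the frame of waste_floor between 0 and 0.065 m)) and ((distance between carton_3_center and carton_3_heavy_end above 0.03 m and z of carton_3_heavy_end in the frame of tray_floor below 0.012 m and horizontal distance between carton_3_center and carton_3_heavy_end below 0.01 m and x of carton_3_center in the frame of tray_floor between -0.105 and 0.105 m and y of carton_3_center in the frame of tray_floor between -0.135 and 0.135 m and z of carton_3_center in the frame of tray_floor between 0.057 and 0.073 m) or (distance between carton_3_center and carton_3_heavy_end below 0.03 m and x of carton_3_center in the frame of waste_floor between -0.1 and 0.1 m and y of carton_3_center in the frame of waste_floor between -0.09 and 0.09 m and z of carton_3_center in the frame of waste_floor between 0 and 0.065 m)) and ((distance between carton_4_center and carton_4_heavy_end above 0.03 m and z of carton_4_heavy_end in the frame of tray_floor below 0.012 m and horizontal distance between carton_4_center and carton_4_heavy_end below 0.01 m and x of carton_4_center in the frame of tray_floor between -0.105 and 0.105 m and y of carton_4_center in the frame of tray_floor between -0.135 and 0.135 m and z of carton_4_center in the frame of tray_floor between 0.057 and 0.073 m) or (distance between carton_4_center and carton_4_heavy_end below 0.03 m and x of carton_4_center in the frame of waste_floor between -0.1 and 0.1 m and y of carton_4_center in the frame of waste_floor between -0.09 and 0.09 m and z of carton_4_center in the frame of waste_floor between 0 and 0.065 m))); the robot touches nothing.
It fails at once if the card of a carton was crushed (both fingers together on it with more than 100 N, 50 N a finger) (contact force between the fingers and carton_1 above 100 N or contact force between the fingers and carton_2 above 100 N or contact force between the fingers and carton_3 above 100 N or contact force between the fingers and carton_4 above 100 N).
It fails at once if other stock was moved more than 40 mm or knocked over (distance of any of pickle_jar, tomato_tin, honey_jar, spice_jar, pea_tin, bowl, fish_tin from where it was at the start of the episode above 0.04 m or angle between any of pickle_jar, tomato_tin, honey_jar, spice_jar, pea_tin, bowl, fish_tin's own z axis and vertical above 0.5 rad).
Of carton_1, carton_2, carton_3, carton_4 only 3 to 4 are there at a start; the rules pass over those that are not, and their reading is None.
At some moment in a run one of carton_1, carton_2, carton_3, carton_4 may be knocked a few centimetres aside while the robot is not near it.
Once in a run the grip may slacken for a moment while it holds something.
It also fails if it takes over 210 s, if anything falls off the work surface, if the arm or the gripper's body presses on something with over 40 N, if the wrist force passes 120 N, or if a joint passes its speed limit or range.

## Working session

There is one attempt and no reset: what is moved stays moved. The work goes in short steps, Python scripts to look and compute and a shell command to move; the robot and the scene stay as the last step left them, time stands still between calls to the robot, and variables do not carry over. Pictures are saved under pics/ and viewed, at most 17 in all, crops included, and the job is handed in when it is done.

```bash
mkdir -p pics; cat > h.py <<'E'
import numpy as np, cv2
from cell import manip
def snap(cam,name=None):
    p,d=manip.camera(cam)
    if name: cv2.imwrite('pics/'+name+'.png',p[:,:,::-1])
    return p,d
def world(cam,u,v,z):
    """pixel arrays + depth -> world"""
    c=manip.calibration(cam);K=np.array(c['intrinsics']);P=np.array(c['pose']);k=c['k1']
    x=(np.asarray(u,float)-K[0,2])/K[0,0];y=(np.asarray(v,float)-K[1,2])/K[1,1]
    a,b=x.copy(),y.copy()
    for _ in range(10):
        s=1+k*(a*a+b*b);a=x/s;b=y/s
    q=np.stack([a*z,-b*z,-np.asarray(z,float),np.ones_like(a)],-1)
    return (q@P.T)[...,:3]
def cloud(cam,d):
    v,u=np.mgrid[:384,:512];return world(cam,u,v,d)
def box(pts):
    """min-area rect of xy"""
    r=cv2.minAreaRect(pts[:,:2].astype(np.float32));c,(w,h),a=r
    if w<h: w,h,a=h,w,a+90
    return np.round(c,1),round(w,1),round(h,1),round(np.deg2rad((a+90)%180-90),3)
E
python3 - <<'E'
from h import *
np.set_printoptions(suppress=True,precision=1)
for c in('top','side'):
    p,d=snap(c,c+'0')
    print(c,manip.calibration(c)['pose'])
    W=cloud(c,d)
    for q in('carton_1_center','tray_handle','tray_floor','spice_jar','pickle_jar','tomato_tin','honey_jar','pea_tin','bowl','fish_tin'):
        for r in manip.cut_out(q,c):
            if r['score']<.3: continue
            m=r['mask']&(d>0); w=W[m]
            if len(w)<10: continue
            zt=np.percentile(w[:,2],95); t=w[w[:,2]>zt-12]
            print(q,round(r['score'],2),np.round(r['position']),'ztop',round(zt,1),box(t),'rgb',np.median(p[m],0))
s=manip.read_state();print(s)
E
```

```text
top [[   0.     1.    -0.1  365.5]
 [  -1.     0.    -0.   150.7]
 [  -0.     0.1    1.  1389.3]
 [   0.     0.     0.     1. ]]
carton_1_center 0.96 [220. 283.] ztop 54.6 (array([221.2, 275.2]), 131.3, 48.3, np.float64(1.459)) rgb [66. 54. 47.]
carton_1_center 0.62 [246. 159.] ztop 54.8 (array([635.7, 198.4]), 129.8, 51.3, np.float64(1.566)) rgb [179. 127.  78.]
carton_1_center 0.45 [383. 152.] ztop 206.3 (array([ 668.8, -209.3]), 208.1, 124.5, np.float64(1.518)) rgb [173. 136.  88.]
tray_handle 0.63 [384. 149.] ztop 207.3 (array([ 668.5, -222. ]), 237.9, 125.7, np.float64(1.527)) rgb [170. 135.  88.]
tray_handle 0.58 [120. 202.] ztop 51.1 (array([482.1, 601.4]), 126.1, 124.6, np.float64(-1.547)) rgb [174. 155. 125.]
tray_floor 0.62 [380. 152.] ztop 204.8 (array([ 672.6, -220.1]), 230.1, 113.9, np.float64(1.512)) rgb [171. 135.  88.]
spice_jar 0.47 [274. 184.] ztop 78.8 (array([542.1,  96.3]), 36.3, 35.5, np.float64(0.014)) rgb [191.  66.  48.]
pickle_jar 0.77 [270. 110.] ztop 108.0 (array([795.4, 118.4]), 58.8, 58.1, np.float64(-0.266)) rgb [ 79. 105.  74.]
pickle_jar 0.72 [383. 14
[... 2537 characters left out ...]
14.] ztop 49.3 (array([482.1, 602.2]), 129.6, 124.6, np.float64(-1.527)) rgb [184. 165. 140.]
fish_tin 0.8 [369. 228.] ztop 36.0 (array([744.9, -38.6]), 224.2, 78.2, np.float64(0.721)) rgb [216. 203. 185.]
fish_tin 0.4 [309. 232.] ztop 50.0 (array([629.,  29.]), 126.4, 52.0, np.float64(-0.784)) rgb [145. 122.  86.]
{'clock': 1.1, 'joints': array([ 1.2,  0.3,  1.5,  0. ,  1.3, -0.1]), 'qd': array([ 0., -0.,  0.,  0., -0., -0.]), 'effort': array([ -0. , -53.2, -35.3,   0.1,   0. ,  -0. ]), 'eef_pos': array([171.9, 522.4, 404.7]), 'eef_rot': array([-3.1, -0. ,  2.8]), 'wrist_force': array([-0.8, -0.1,  1.5]), 'moment': array([0. , 0.1, 0. ]), 'finger_force': 0.0, 'finger_gap': 94.0787346291094}
```

View pics/top0.png

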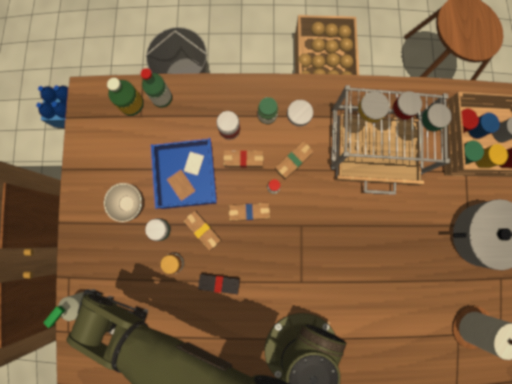

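View pics/side0.png

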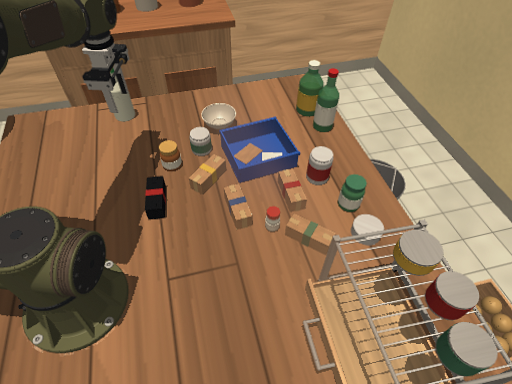

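```bash
python3 - <<'E'
from h import *
np.set_printoptions(suppress=True,precision=1)
for c in('top','side'):
    p,d=snap(c);W=cloud(c,d).astype(float);P=p.astype(int);ok=d>0
    z=W[...,2]
    hsv=cv2.cvtColor(p,cv2.COLOR_RGB2HSV)
    blue=(hsv[...,0]>105)&(hsv[...,0]<128)&(hsv[...,1]>130)&ok&(W[...,0]<850)&(W[...,0]>450)&(W[...,1]>150)
    n,l,s,_=cv2.connectedComponentsWithStats(blue.astype(np.uint8))
    for i in range(1,n):
        if s[i,4]>150:
            w=W[l==i];print(c,'blue',s[i],box(w),'top',box(w[w[:,2]>62]) if (w[:,2]>62).sum()>5 else '',np.percentile(w[:,2],[5,50,95]))
    # cartons
    m=((z>40)&(z<60)&(W[...,0]<720)&(W[...,0]>330)&(W[...,1]>-60)&(W[...,1]<400)&~blue&ok).astype(np.uint8)
    n,l,s,_=cv2.connectedComponentsWithStats(m)
    for i in range(1,n):
        if s[i,4]>150: print(c,'carton',s[i],box(W[l==i]),np.median(z[l==i]))
    # handle & front
    R=(W[...,0]>500)&(W[...,0]<640)&(W[...,1]>-420)&(W[...,1]<-40)&ok
    for lo,hi in((25,50),(50,75)):
        m=(R&(z>lo)&(z<hi)).astype(np.uint8);n,l,s,_=cv2.connectedComponentsWithStats(m,connectivity=8)
        for i in range(1,n):
            if s[i,4]>15: print(c,'tray',lo,s[i],box(W[l==i]),W[l==i].min(0),W[l==i].max(0))
    cv2.imwrite(f'pics/h_{c}.png',cv2.resize(p[130:215,320:450] if c=='top' else p[220:384,270:512],None,fx=3 if c=='side' else 6,fy=3 if c=='side' else 6,interpolation=cv2.INTER_CUBIC)[:,:,::-1])
E
```

```text
top blue [ 152  140   63   68 2341] (array([578.6, 395.7]), 205.4, 194.7, np.float64(0.112)) top (array([578. , 395.7]), 204.0, 194.9, np.float64(0.11)) [ 0.9  6.4 71.1]
top carton [276 142  37  36 574] (array([629.5,  29.8]), 127.4, 51.4, np.float64(-0.822)) 50.30395860234523
top carton [224 150  40  16 603] (array([635.2, 198.3]), 129.8, 51.8, np.float64(-1.563)) 50.13183032325355
top carton [229 203  41  17 615] (array([457.8, 177.8]), 130.3, 50.7, np.float64(-1.498)) 50.25738667707515
top carton [183 211  38  39 626] (array([394.3, 332. ]), 130.9, 51.1, np.float64(0.735)) 50.3548117284455
top tray 25 [415 160  11  21 100] (array([ 599.5, -404.8]), 72.0, 30.1, np.float64(-0.154)) [ 564.9 -419.2   25.1] [ 637.2 -387.1   49.5]
top tray 25 [332 163  10  17  54] (array([ 592.6, -115.3]), 53.7, 32.4, np.float64(0.029)) [ 565.7 -130.7   25.2] [619.9 -98.4  49.4]
top tray 25 [339 179  68  15 220] (array([ 543.8, -232.9]), 231.0, 43.8, np.float64(1.534)) [ 519.9 -348.9   25.1] [ 566.2 -118.1   50. ]
top tray 50 [423 167   5   5  18] (array([ 600.9, -411.3]), 15.1, 10.6, np.float64(0.012))
[... 754 characters left out ...]
np.float64(-1.487)) 47.79193383448734
side carton [286 214  50  33 743] (array([630.3,  29.1]), 128.8, 55.1, np.float64(-0.798)) 47.842604351791124
side tray 25 [312 273  24  15 141] (array([ 609.4, -114.1]), 60.4, 27.4, np.float64(-0.042)) [ 578.9 -128.8   25.3] [ 639.1 -100.4   49.3]
side tray 25 [302 282  40 102 623] (array([ 541.6, -229.5]), 234.4, 42.8, np.float64(1.527)) [ 518.  -347.5   25.2] [ 566.6 -113.3   49.9]
side tray 50 [321 267   8  10  35] (array([ 611.7, -110.1]), 18.7, 10.2, np.float64(-0.854)) [ 607.6 -115.    50.1] [621.7 -99.8  74.6]
side tray 50 [307 279  40 105 494] (array([ 565.8, -232.1]), 238.0, 12.9, np.float64(1.543)) [ 556.3 -351.1   50.1] [ 575.3 -113.    57.6]
```

View pics/h_side.png

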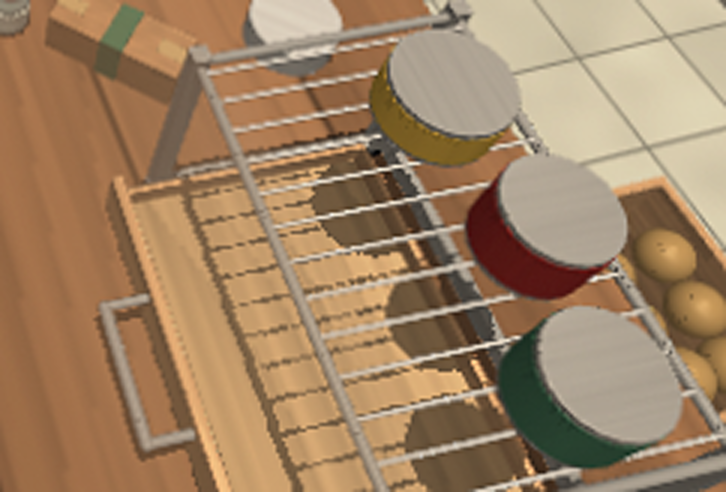

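```bash
python3 - <<'E'
from h import *
np.set_printoptions(suppress=True,precision=1)
a=-0.045;ux=np.array([np.cos(a),np.sin(a)]);uy=np.array([-ux[1],ux[0]])
for c in('top','side'):
    p,d=snap(c);W=cloud(c,d);z=W[...,2]
    X=W[...,:2]@ux;Y=W[...,:2]@uy
    m=(d>0)&(X>515)&(X<610)&(Y>-400)&(Y<-60)&(z>28)&(z<70)
    # bar
    b=m&(X<552)&(z<52);
    for y0 in range(-310,-150,20):
        k=b&(Y>=y0)&(Y<y0+20)
        f=m&(X>552)&(z>48)&(Y>=y0)&(Y<y0+20)
        print(c,y0,k.sum(),np.percentile(X[k],[0,50,100]) if k.sum() else '',np.median(z[k]) if k.sum() else '','| front',np.percentile(X[f],[0,50,100]) if f.sum() else '')
    print('bar Y',np.percentile(Y[b],[1,99]),'frontY',[np.percentile(Y[m&(X>552)&(z>48)],[1,99])])
    s=(d>0)&(z>195)&(z<230)&(Y>-430)&(Y<-60)&(X>560); print('shelf X',np.percentile(X[s],[0,1,5]),'Y',np.percentile(Y[s],[1,99]))
print(manip.read_state()['eef_rot'].tolist(), ux,uy)
E
```

```text
top -310 0   | front [570.  573.5 577.5]
top -290 24 [533.3 540.6 551.3] 42.19766829806622 | front [569.4 574.2 579.7]
top -270 17 [532.  536.  539.4] 43.98923127439525 | front [568.8 574.6 578.9]
top -250 18 [532.1 537.9 542.5] 42.88089469775241 | front [570.1 573.8 578. ]
top -230 17 [533.4 537.4 540.7] 43.66161041526175 | front [569.  572.9 580. ]
top -210 18 [532.  536.1 539.8] 44.367435270587066 | front [568.8 574.6 578.8]
top -190 18 [532.3 538.4 551.9] 42.735971044556095 | front [561.3 573.7 577.8]
top -170 0   | front [569.  573.  579.5]
bar Y [-285.9 -178.1] frontY [array([-376.4,  -87.9])]
shelf X [610.4 613.  616.6] Y [-392.1  -73.3]
side -310 0   | front [570.1 574.6 580.8]
side -290 68 [531.5 538.2 551.9] 42.1401307779617 | front [571.1 575.  581.2]
side -270 44 [530.1 535.9 541.1] 43.367009083683286 | front [570.7 575.3 581. ]
side -250 46 [530.4 534.7 542.1] 42.68429213668651 | front [571.5 576.  581.7]
side -230 41 [530.3 534.4 539.7] 43.050925240725974 | front [569.9 575.9 582.3]
side -210 41 [530.2 534.  539.9] 43.29621074854026 | front [569.2 574.1 580.1]
side -190 36 [530.6 540.  551.7] 42.16614268586193 | front [570.4 574.5 579.1]
side -170 0   | front [570.1 574.3 580.4]
bar Y [-288.  -180.3] frontY [array([-323.7,  -90.6])]
shelf X [612.1 614.9 616.7] Y [-392.1  -77.2]
[-3.141541686733251, -1.9869800351735023e-05, 2.823797027897905] [ 1. -0.] [0. 1.]
```

```bash
R='{"slide":[[2,-4.3,0],[2,-4.3,0],[2,-4.3,0],[2,-4.3,0],[2,-4.3,0],[2,-4.3,0],[2,-4.3,0],[2,-4.3,0]],"turn":[0.034,0.034,0.034,0.034,0.034,0.034,0.034,0.034],"claw":[0,0,0,0,0,0,0,0]}' ; python3 -m creep '{"slide":[[2,-4.3,0],[2,-4.3,0],[2,-4.3,0],[2,-4.3,0],[2,-4.3,0],[2,-4.3,0],[2,-4.3,0],[2,-4.3,0]],"turn":[0.034,0.034,0.034,0.034,0.034,0.034,0.034,0.034],"claw":[0,0,0,0,0,0,0,0]}' 20
python3 -m creep '{"slide":[[2,-4.3,0],[2,-4.3,0],[2,-4.3,0],[2,-4.3,0],[2,-4.3,0],[2,-4.3,0],[2,-4.3,0],[2,-4.3,0]],"turn":[0,0,0,0,0,0,0,0],"claw":[0,0,0,0,0,0,0,0]}'
```

```text
clock: 2.3
eef_pos: [332.2, 177.0, 404.9]
eef_rot: [3.141, 0.001, 3.097]
wrist_force: [1.5, 0.2, -0.2]
finger_gap: 17.6
finger_force: 0.0
clock: 3.3
eef_pos: [492.3, -167.1, 404.7]
eef_rot: [-3.142, 0.0, 3.096]
wrist_force: [0.9, 0.3, 0.6]
finger_gap: 0.7
finger_force: 0.0
```

```bash
python3 -m creep '{"slide":[[1.7,-3.0,0],[1.7,-3.0,0],[1.7,-3.1,0],[0,0,-4],[0,0,-4],[0,0,-4],[0,0,-3],[0,0,0]],"turn":[0,0,0,0,0,0,0,0],"claw":[0,0,0,0,0,0,0,0]}'
python3 -m creep '{"slide":[[0,0,-1],[0,0,-1.3],[0,0,-0.5],[0,0,0]],"turn":[0,0,0,0],"claw":[0,0,0,0]}'
```

```text
clock: 4.3
eef_pos: [542.5, -256.4, 252.8]
eef_rot: [3.14, -0.004, 3.096]
wrist_force: [-0.0, 0.6, -0.6]
finger_gap: 0.1
finger_force: 0.0
clock: 4.8
eef_pos: [542.9, -256.5, 226.5]
eef_rot: [3.141, -0.0, 3.096]
wrist_force: [-0.7, 0.9, 0.3]
finger_gap: 0.0
finger_force: 0.0
```

```bash
python3 -m creep '{"slide":[[-0.7,0.03,0],[-2,0.09,0],[-2,0.09,0],[-2,0.09,0],[-2,0.09,0],[-2,0.09,0],[-2,0.09,0],[-2,0.09,0]],"turn":[0,0,0,0,0,0,0,0],"claw":[0,0,0,0,0,0,0,0]}'
python3 -m creep '{"slide":[[-0.6,0.03,0],[-0.3,0.01,0],[0,0,0]],"turn":[0,0,0],"claw":[0,0,0]}'
python3 - <<'E'
from h import *
p,d=snap('top','top1')
E
```

```text
clock: 5.8
eef_pos: [395.1, -249.8, 227.2]
eef_rot: [-3.141, 0.001, 3.096]
wrist_force: [2.1, 0.5, 0.8]
finger_gap: 0.6
finger_force: 1.2
clock: 6.18
eef_pos: [387.1, -249.6, 226.8]
eef_rot: [-3.141, 0.0, 3.096]
wrist_force: [0.3, -0.7, -0.1]
finger_gap: 0.2
finger_force: 0.0
```

View pics/top1.png

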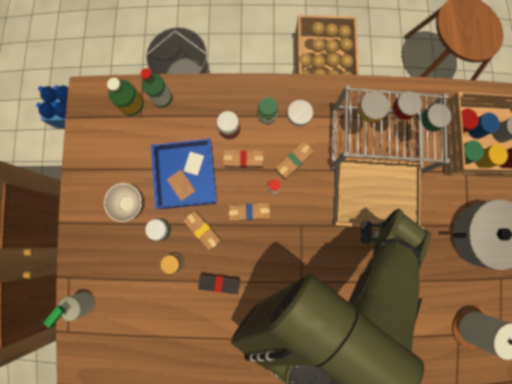

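```bash
python3 -m creep '{"slide":[[-0.5,0.02,0],[-0.5,0.02,0],[0,0,0]],"turn":[0,0,0],"claw":[0,0,0]}'; python3 -m creep '{"slide":[[0,0,4],[0,0,5],[0,0,6],[0,0,5],[0,6,0],[0,6,0],[0,6,0],[0,6,0]],"turn":[0,0,0,0,0,0,0,0],"claw":[0,0,0,0,0,0,1,1]}'
python3 - <<'E'
from h import *
np.set_printoptions(suppress=True,precision=1)
a=-0.045;ux=np.array([np.cos(a),np.sin(a)]);uy=np.array([-ux[1],ux[0]])
for c in('top','side'):
    p,d=snap(c);W=cloud(c,d);z=W[...,2]
    X=W[...,:2]@ux;Y=W[...,:2]@uy
    m=(d>0)&(X>380)&(X<600)&(Y>-400)&(Y<-60)
    f=m&(z>44)&(z<70)&(X>395)&(X<450);b=m&(z>30)&(z<50)&(X<402)&(Y>-280)&(Y<-190)
    fl=m&(z>12)&(z<35)&(X>440)&(X<590)
    print(c,'front',np.percentile(X[f],[5,50,95]),'Y',np.percentile(Y[f],[1,99]),'bar',np.percentile(X[b],[5,50,95]) if b.any() else '','floor z',np.median(z[fl]),np.percentile(Y[fl],[1,99]))
E
```

```text
clock: 6.6
eef_pos: [376.5, -249.1, 226.6]
eef_rot: [3.141, -0.001, 3.096]
wrist_force: [0.3, -0.3, -0.4]
finger_gap: 0.6
finger_force: 0.0
clock: 7.6
eef_pos: [376.3, -7.4, 426.8]
eef_rot: [-3.141, 0.0, 3.095]
wrist_force: [2.0, 0.2, 1.2]
finger_gap: 17.0
finger_force: 0.0
top front [405.6 411.1 417.2] Y [-378.1 -167. ] bar [382.1 395.2 399.4] floor z 21.99480030925156 [-370.6  -85.9]
side front [406.7 411.3 416.1] Y [-289.7  -90.2] bar [382.4 390.1 392.1] floor z 20.858815799706804 [-311.9  -98.4]
```

```bash
cat >> h.py <<'E'
def cartons(cams=('top','side')):
    for c in cams:
        p,d=manip.camera(c);W=cloud(c,d);z=W[...,2];hsv=cv2.cvtColor(p,cv2.COLOR_RGB2HSV)
        m=(z>40)&(z<60)&(W[...,0]<720)&(W[...,0]>330)&(W[...,1]>-70)&(W[...,1]<420)&(d>0)
        bx=np.array([[578+sx*110*np.cos(.11)-sy*100*np.sin(.11),395+sx*110*np.sin(.11)+sy*100*np.cos(.11)] for sx,sy in((1,1),(-1,1),(-1,-1),(1,-1))])
        n,l,s,_=cv2.connectedComponentsWithStats(m.astype(np.uint8))
        for i in range(1,n):
            if s[i,4]<200: continue
            w=W[l==i];o=box(w)
            if cv2.pointPolygonTest(bx.astype(np.float32),tuple(map(float,o[0])),False)>0: continue
            H,S,V=[hsv[...,k][l==i].astype(int) for k in range(3)]
            cnt={'red':((H<6)|(H>172))&(S>130),'green':(H>45)&(H<90)&(S>60),'yellow':(H>21)&(H<34)&(S>170)&(V>180),'blue':(H>100)&(H<130)&(S>70)}
            print(c,max(cnt,key=lambda k:cnt[k].sum()),o)
E
python3 -m creep '{"slide":[[1,2.3,0],[1,2.3,0],[1,2.3,0],[1,2.3,0],[1,2.3,0],[1,2.3,0],[1,2.3,0],[1,2.3,0]],"turn":[-0.181,-0.181,-0.181,-0.181,-0.181,-0.181,-0.181,-0.181],"claw":[1,1,1,1,1,1,1,1]}'
python3 -c "
from h import *
cartons()"
```

```text
clock: 8.7
eef_pos: [457.4, 175.0, 426.4]
eef_rot: [-3.141, 0.0, 1.641]
wrist_force: [-0.7, 0.2, 0.1]
finger_gap: 93.9
finger_force: 0.0
top green (array([629.7,  29.9]), 127.4, 51.3, np.float64(-0.827))
top red (array([635.5, 198.4]), 129.7, 51.2, np.float64(-1.57))
top yellow (array([394.3, 332.2]), 131.5, 51.3, np.float64(0.737))
side yellow (array([393.9, 332.2]), 133.5, 52.9, np.float64(0.753))
side red (array([634.3, 199.6]), 136.4, 52.3, np.float64(1.56))
side red (array([455.7, 176.9]), 132.4, 51.1, np.float64(-1.495))
side green (array([629.9,  28.6]), 129.3, 53.5, np.float64(-0.803))
```

```bash
python3 -m creep '{"slide":[[0,0.2,-5],[0,0,-5],[0,0,-5],[0,0,-4],[0,0,-3],[0,0,0],[0,0,0],[0,0,0]],"turn":[0.006,0,0,0,0,0,0,0],"claw":[1,1,1,1,1,1,0.3,0.3]}' 12
python3 -m creep '{"slide":[[0,0,0],[0,0,0],[0,0,0],[0,0,1],[0,0,2],[0,0,2],[0,0,0],[0,0,0]],"turn":[0,0,0,0,0,0,0,0],"claw":[0.3,0.3,0.3,0.3,0.3,0.3,0.3,0.3]}'
python3 -c "
from h import *
for i in range(4): manip.camera('top'); s=manip.read_state();print(s['wrist_force'],s['moment'],s['finger_gap'],s['finger_force'],s['eef_pos'])
snap('side','s2')"
```

```text
clock: 9.8
eef_pos: [457.2, 176.8, 208.0]
eef_rot: [3.139, -0.0, 1.654]
wrist_force: [0.7, -0.1, -0.6]
finger_gap: 77.6
finger_force: 0.0
clock: 10.8
eef_pos: [456.6, 176.8, 256.0]
eef_rot: [-3.141, 0.0, 1.654]
wrist_force: [-0.0, 0.1, -3.4]
finger_gap: 50.0
finger_force: 12.0
[ 0.59743927  0.10333949 -3.75808687] [-0.19532084  0.02743917 -0.0184243 ] 49.73809543696555 11.968621015548706 [456.64152012 176.79019015 255.89009438]
[ 1.29050286 -0.08879121 -3.78149263] [-0.08423935 -0.00535042 -0.00395128] 49.849334749308575 11.96869969367981 [456.6552813  176.7944836  255.83199026]
[-2.18943389e-04  1.30029095e-01 -4.46164474e+00] [-0.20208177 -0.02665608 -0.03048607] 50.483234867648356 11.968683153390884 [456.71382939 176.78905666 255.90218695]
[-0.537184   -0.52402186 -4.09756909] [-0.14720374  0.01158851  0.03157992] 49.97732940471778 11.968690305948257 [456.74794089 176.79862311 256.00815548]
```

View pics/s2.png

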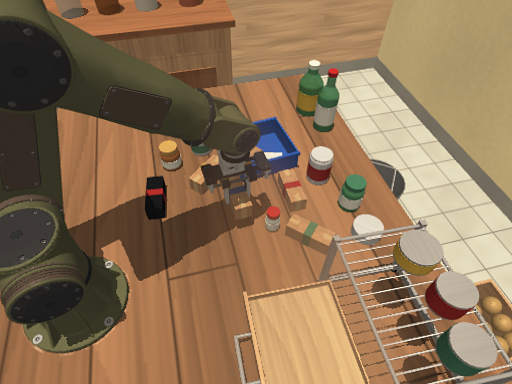

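```bash
python3 -m creep '{"slide":[[0,0,-2],[0,0,-2],[0,0,-0.9],[0,0,0],[0,0,0],[0,0,0],[0,0,0],[0,0,0]],"turn":[0,0,0,0,0,0,0,0],"claw":[0.3,0.3,0.3,0.3,0.7,0.7,0.7,0.7]}' 
python3 -m creep '{"slide":[[0.13,-1.75,0],[0.13,-1.75,0],[0,0,0],[0,0,0],[0,0,0],[0,0,0],[0,0,0],[0,0,0]],"turn":[0,0,0,0,0,0,0,0],"claw":[0.7,0.7,0.7,0.3,0.3,0.3,0.3,0.3]}' 8
python3 -m creep '{"slide":[[0,0,1],[0,0.5,2],[0,1,2],[0,1,2],[0,1,2],[0,1,2],[0,0,1],[0,0,0]],"turn":[0,0,0,0,0,0,0,0],"claw":[0.3,0.3,0.3,0.3,0.3,0.3,0.3,0.3]}'
python3 -c "
from h import *
for i in range(4): manip.camera('top'); s=manip.read_state();print(s['wrist_force'],s['moment'],s['finger_gap'],s['finger_force'],s['eef_pos'])
p,d=snap('side');cv2.imwrite('pics/s3.png',cv2.resize(p[110:260,160:360],None,fx=4,fy=4)[:,:,::-1])"
```

```text
clock: 12.05
eef_pos: [456.9, 176.9, 207.9]
eef_rot: [3.141, -0.0, 1.654]
wrist_force: [0.0, -0.5, -0.4]
finger_gap: 65.6
finger_force: 0.0
clock: 13.05
eef_pos: [459.5, 142.0, 207.7]
eef_rot: [3.141, -0.0, 1.654]
wrist_force: [1.2, 1.7, -0.0]
finger_gap: 50.2
finger_force: 8.0
clock: 14.05
eef_pos: [459.4, 186.5, 328.0]
eef_rot: [3.141, 0.0, 1.654]
wrist_force: [-0.1, -0.7, -3.3]
finger_gap: 50.0
finger_force: 8.0
[-0.62287251 -0.31695816 -3.10797407] [-0.13895509  0.05034755 -0.03641165] 50.19953140612577 7.999848425388336 [459.31998395 186.48641901 327.32158054]
[ 0.18283953  0.31498624 -3.72352397] [-0.15133115  0.05808232  0.02568613] 50.11385050856173 7.999861836433411 [459.31540358 186.47035396 326.97559399]
[ 0.14177367 -0.376668   -3.30844333] [-0.14155039  0.07703011 -0.00244473] 50.02777982262025 7.99989715218544 [459.3507198  186.49150258 326.89045253]
[-0.33073547 -1.11152863 -3.34909726] [-0.15586322  0.05350661  0.01902659] 50.11352106026332 7.999793887138367 [459.39878864 186.53841242 326.9198642 ]
```

View pics/s3.png

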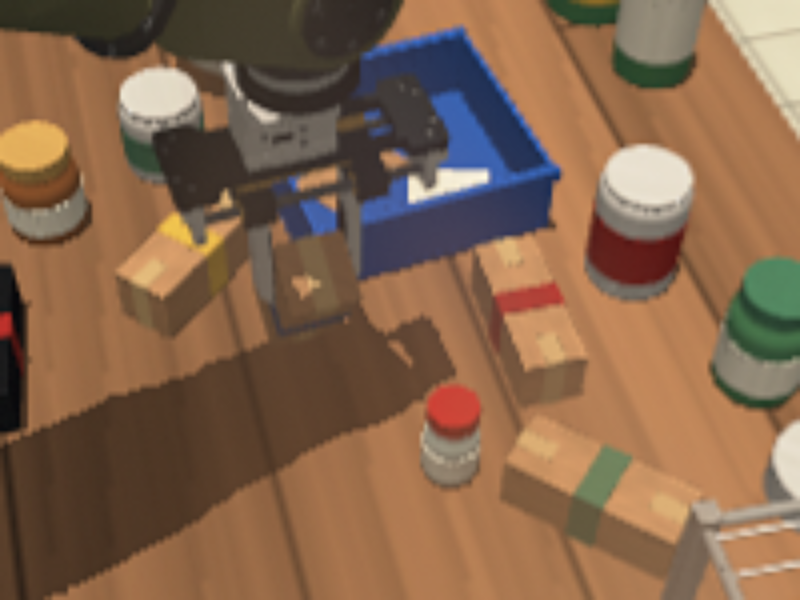

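```bash
python3 -m creep '{"slide":[[0,0,-1],[0,0,-1],[0,0,-1],[0,0,-1],[0,0,-0.5],[0,0,0]],"turn":[0,0,0,0,0,0],"claw":[0.3,0.3,0.3,0.3,0.3,0.3]}' 6
python3 -m creep '{"slide":[[0,1,0],[0,1,0],[0,1,0],[0,1,0],[0,1,0],[0,0,0],[0,0,0]],"turn":[0,0,0,0,0,0,0],"claw":[0.3,0.3,0.3,0.3,0.3,0.3,0.3]}' 5
cat >> h.py <<'E'
def feel(n=6):
    A=[]
    for i in range(n): manip.camera('top'); s=manip.read_state();A.append(np.r_[s['wrist_force'],s['moment']])
    print('F,M',np.round(np.mean(A,0),2),'gap',s['finger_gap'],'ff',s['finger_force'],s['eef_pos'].round(1),'yaw',s['eef_rot'][2].round(3))
E
python3 -c "
from h import *
feel()
p,d=snap('side');cv2.imwrite('pics/s4.png',cv2.resize(p[110:260,160:360],None,fx=4,fy=4)[:,:,::-1])"
```

```text
clock: 15.05
eef_pos: [459.5, 186.9, 282.5]
eef_rot: [-3.141, 0.0, 1.654]
wrist_force: [-0.2, 0.4, -3.4]
finger_gap: 50.0
finger_force: 6.0
clock: 15.92
eef_pos: [459.5, 236.8, 282.5]
eef_rot: [-3.141, 0.0, 1.654]
wrist_force: [0.2, -0.6, -3.0]
finger_gap: 50.3
finger_force: 5.0
F,M [ 0.11 -0.22 -3.21 -0.06  0.07  0.01] gap 50.0877934376243 ff 4.999887049198151 [459.5 236.7 282.6] yaw 1.653
```

View pics/s4.png

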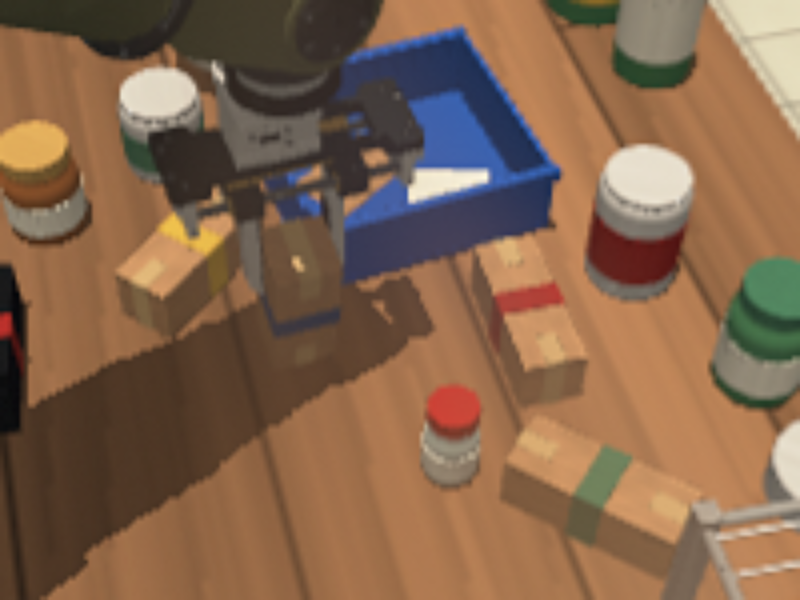

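```bash
python3 -m creep '{"slide":[[0,0,0],[0,0.5,0],[0,0.5,-0.1],[0,0.5,0],[0,0,0],[0,0,0]],"turn":[0,0,0,0,0,0],"claw":[0.3,0.3,0.3,0.3,0.3,0.3]}' 3
python3 -c "
from h import *
feel()"
python3 -m creep '{"slide":[[0,0,0],[0,0,0],[0,0,1],[0,0,3],[0,0,4],[0,0,0]],"turn":[0,0,0,0,0,0],"claw":[0.3,0.3,0.3,0.3,0.3,0.3]}' 12
python3 -c "
from h import *
feel()
p,d=snap('side');cv2.imwrite('pics/s5.png',cv2.resize(p[90:240,160:360],None,fx=4,fy=4)[:,:,::-1])"
```

```text
clock: 17.02
eef_pos: [459.4, 251.9, 281.6]
eef_rot: [-3.142, -0.0, 1.654]
wrist_force: [0.1, 0.8, -3.1]
finger_gap: 50.0
finger_force: 3.0
F,M [ 0.01 -0.1  -3.27 -0.03  0.04  0.02] gap 50.1328079089635 ff 2.9999128729104996 [459.5 251.7 281.6] yaw 1.654
clock: 18.08
eef_pos: [459.6, 251.9, 364.8]
eef_rot: [3.136, -0.002, 1.654]
wrist_force: [0.8, 0.1, -3.2]
finger_gap: 50.4
finger_force: 12.0
F,M [-0.08 -0.16 -3.6  -0.06  0.04 -0.  ] gap 49.675594929704914 ff 11.999749839305878 [459.4 251.8 360.4] yaw 1.654
```

View pics/s5.png

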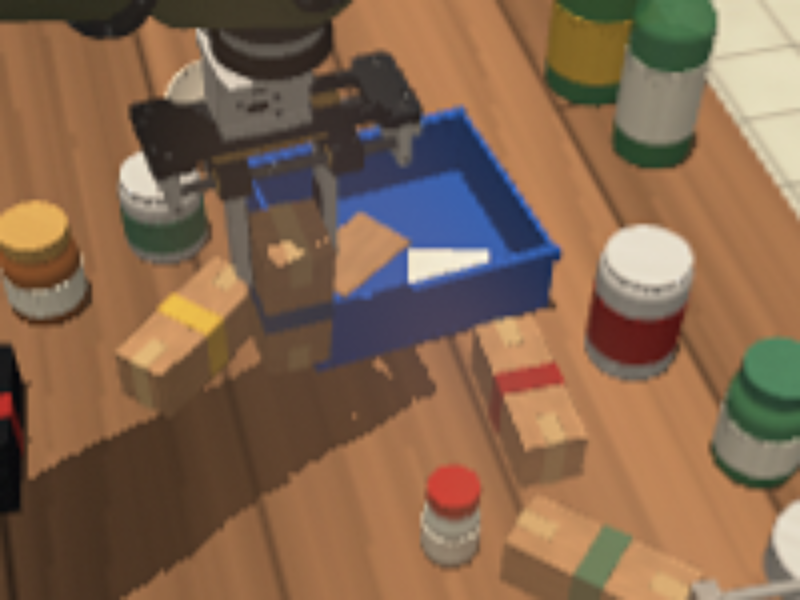

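```bash
python3 -m creep '{"slide":[[0,0,2],[0,0,2],[0.5,-4.6,0],[0.5,-4.6,0],[0.5,-4.8,0],[0.5,-4.8,0],[0.5,-4.8,0],[0.5,-4.8,0]],"turn":[0,0,-0.14,-0.14,-0.14,-0.14,-0.14,-0.14],"claw":[0.3,0.3,0.3,0.3,0.3,0.3,0.3,0.3]}' 20
python3 -m creep '{"slide":[[0.6,-4.8,0],[0.6,-4.8,0],[0.6,-4.8,0],[0.6,-4.8,0],[0.5,-4.8,0],[0.45,-4.7,0],[0,0,0],[0,0,0]],"turn":[-0.14,-0.14,-0.14,-0.14,-0.15,-0.15,0,0],"claw":[0.3,0.3,0.3,0.3,0.3,0.3,0.3,0.3]}' 20
python3 -c "
from h import *
feel()
p,d=snap('side');cv2.imwrite('pics/s6.png',cv2.resize(p[184:384,240:440],None,fx=3,fy=3)[:,:,::-1])"
```

```text
clock: 19.42
eef_pos: [489.4, -33.7, 401.2]
eef_rot: [-3.141, 0.0, 0.809]
wrist_force: [0.2, -0.1, -2.8]
finger_gap: 50.0
finger_force: 20.0
clock: 20.42
eef_pos: [523.0, -318.9, 400.9]
eef_rot: [-3.141, 0.001, -0.045]
wrist_force: [-0.3, 0.4, -5.0]
finger_gap: 49.7
finger_force: 20.0
F,M [ 0.14  0.41 -3.39 -0.02  0.13  0.01] gap 49.70406408952766 ff 19.999088644981384 [ 523.1 -318.5  401.9] yaw -0.045
```

View pics/s6.png

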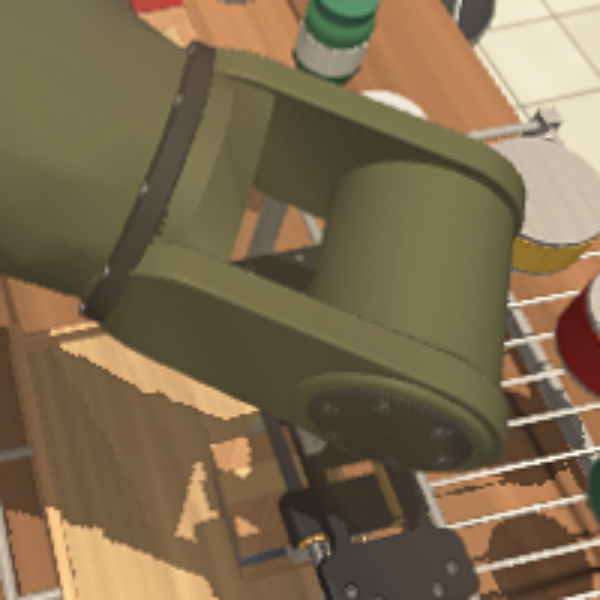

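```bash
python3 -m creep '{"slide":[[0,-0.7,-2],[0,0,-3],[0,0,-3],[0,0,-1],[0,0,-0.4],[0,0,0]],"turn":[0,0,0,0,0,0],"claw":[0.3,0.3,0.3,0.3,0.3,0.3]}' 15
python3 -c "
from h import *
feel()"
python3 -m creep '{"slide":[[0,0,0],[0,0,-0.2],[0,0,-0.2],[0,0,0],[0,0,0],[0,0,0]],"turn":[0,0,0,0,0,0],"claw":[0.3,0.3,0.3,0.3,0.3,0.3]}' 3
python3 -c "
from h import *
feel()"
```

```text
clock: 21.52
eef_pos: [523.1, -326.3, 308.2]
eef_rot: [3.141, -0.001, -0.046]
wrist_force: [0.3, 0.0, -4.1]
finger_gap: 50.0
finger_force: 15.0
F,M [-0.12  0.08 -3.3   0.01  0.15 -0.  ] gap 50.108368894189994 ff 14.998987466096878 [ 523.  -326.2  308.1] yaw -0.046
clock: 22.58
eef_pos: [523.0, -326.1, 303.8]
eef_rot: [3.142, -0.0, -0.046]
wrist_force: [1.4, 0.5, -0.7]
finger_gap: 49.7
finger_force: 3.0
F,M [ 1.24  0.34 -0.58  0.11 -0.09  0.02] gap 49.98193724760728 ff 3.0000345781445503 [ 523.  -326.2  303.7] yaw -0.046
```

```bash
python3 -m creep '{"slide":[[0,0,0],[0,0,0],[0,0,2],[0,0,5],[0,0,6],[0,2,0],[0,4,0],[0,4,0]],"turn":[0,0,0,0,0,0,0,0],"claw":[0.75,0.75,0.75,0.75,0.75,0.75,1,1]}' 10
python3 -m creep '{"slide":[[0.7,4,0],[0.7,4,0],[0.7,4,0],[0.7,4,0],[0.7,4,0],[0.7,4,0],[0.7,4,0],[0.7,4,0]],"turn":[0.135,0.135,0.135,0.135,0.135,0.135,0.135,0.135],"claw":[1,1,1,1,1,1,1,1]}'
python3 - <<'E'
from h import *
p,d=snap('side','s7');W=cloud('side',d)
cv2.imwrite('pics/s7.png',cv2.resize(p[134:384,200:450],None,fx=2.4,fy=2.4)[:,:,::-1])
np.set_printoptions(suppress=True,precision=1)
cartons()
for c in('top','side'):
    p,d=snap(c);W=cloud(c,d)
    m=(d>0)&(abs(W[...,0]-523)<70)&(abs(W[...,1]+326)<70)
    t=m&(W[...,2]>140)&(W[...,2]<170);print('standing',c,t.sum(),box(W[t]) if t.sum()>5 else '',np.median(W[t][:,2]) if t.any() else '')
E
```

```text
clock: 23.88
eef_pos: [522.7, -224.8, 432.6]
eef_rot: [-3.141, 0.001, -0.047]
wrist_force: [0.7, -0.9, 0.3]
finger_gap: 87.1
finger_force: 0.0
clock: 24.88
eef_pos: [578.8, 95.4, 432.7]
eef_rot: [-3.141, 0.001, 1.038]
wrist_force: [0.3, 0.3, 0.8]
finger_gap: 93.9
finger_force: 0.0
top red (array([634.6, 208.4]), 109.7, 50.6, np.float64(-1.552))
top yellow (array([394.3, 332. ]), 131.2, 51.7, np.float64(0.735))
side red (array([393.9, 332.2]), 131.8, 52.7, np.float64(0.753))
side red (array([633.9, 198.2]), 134.3, 51.8, np.float64(1.554))
side green (array([630.3,  28.8]), 129.0, 53.9, np.float64(-0.798))
standing top 251 (array([ 526. , -323.6]), 50.1, 47.8, np.float64(1.552)) 151.6193347750518
standing side 825 (array([ 526.8, -324.7]), 51.2, 50.7, np.float64(-0.04)) 150.74384772687426
```

View pics/s7.png

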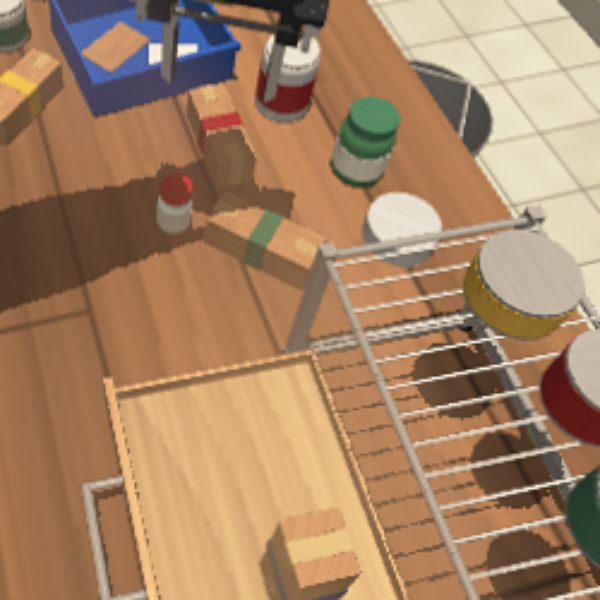

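```bash
python3 -m creep '{"slide":[[1.4,1.9,0],[1.4,1.9,0],[1.4,1.8,-2],[1.4,1.8,-4],[0,0,-5],[0,0,-5],[0,0,-4],[0,0,-2]],"turn":[0.13,0.13,0.13,0.135,0,0,0,0],"claw":[1,1,1,1,1,1,1,1]}'
python3 -m creep '{"slide":[[0,0,-0.6],[0,0,0],[0,0,0],[0,0,0],[0,0,0],[0,0,0],[0,0,0]],"turn":[0,0,0,0,0,0,0],"claw":[1,0.3,0.3,0.3,0.3,0.3,0.3]}' 10
python3 -m creep '{"slide":[[0,0,1],[0,0,2],[0,0,2],[0,0,0],[0,0,0]],"turn":[0,0,0,0,0],"claw":[0.3,0.3,0.3,0.3,0.3]}'
python3 -c "
from h import *
feel(8)"
```

```text
clock: 26.12
eef_pos: [634.7, 166.5, 211.4]
eef_rot: [-3.139, 0.001, 1.556]
wrist_force: [-0.2, 0.5, 0.9]
finger_gap: 93.7
finger_force: 0.0
clock: 27.0
eef_pos: [635.0, 167.9, 207.9]
eef_rot: [3.141, -0.0, 1.559]
wrist_force: [-1.1, 0.5, 2.8]
finger_gap: 50.0
finger_force: 10.0
clock: 27.62
eef_pos: [635.2, 167.6, 258.6]
eef_rot: [3.139, 0.0, 1.559]
wrist_force: [0.9, -4.1, 7.6]
finger_gap: 50.2
finger_force: 10.0
F,M [ 0.8  -3.79  7.5  -0.57 -0.11 -0.03] gap 49.68470731149583 ff 9.999687820672989 [635.3 167.5 258.4] yaw 1.558
```

```bash
python3 -c "
from h import *
p,d=snap('side');q,e=snap('top')
a=cv2.resize(p[110:230,220:370],(500,400));b=cv2.resize(q[90:210,190:340],(300,240))
o=np.zeros((400,800,3),np.uint8);o[:,:500]=a;o[:240,500:]=b
cv2.imwrite('pics/s8.png',o[:,:,::-1])"
```

```text
(no output)
```

View pics/s8.png

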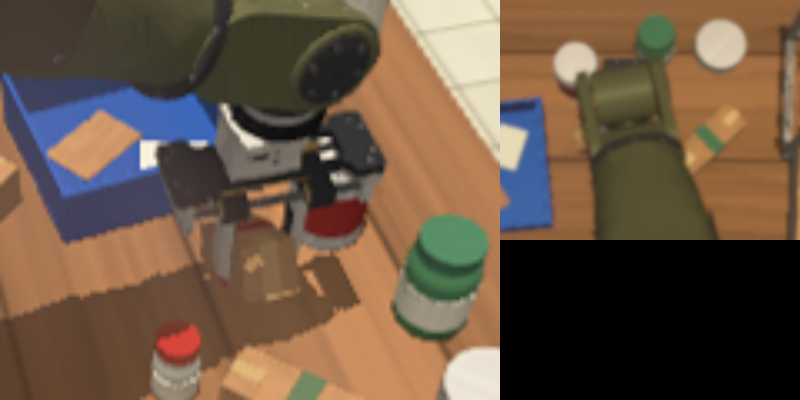

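```bash
python3 -m creep '{"slide":[[0,0,1],[0,0,2],[0,0,1.5],[0,0,0],[0,0,0]],"turn":[0,0,0,0,0],"claw":[0.3,0.3,0.3,0.3,0.3]}' 6
python3 -c "
from h import *
feel(8)
p,d=snap('side');cv2.imwrite('pics/s9.png',cv2.resize(p[110:230,220:370],(600,480))[:,:,::-1])"
```

```text
clock: 28.75
eef_pos: [634.8, 167.9, 302.2]
eef_rot: [-3.141, 0.0, 1.559]
wrist_force: [0.5, 0.3, -3.3]
finger_gap: 49.8
finger_force: 6.0
F,M [-0.03  0.12 -3.42 -0.11  0.06  0.01] gap 50.15123826035843 ff 5.999831333756447 [635.  167.8 302.4] yaw 1.559
```

View pics/s9.png

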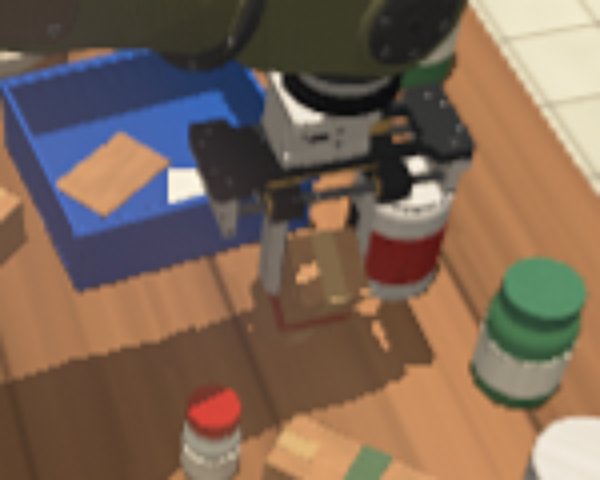

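```bash
python3 -m creep '{"slide":[[0,0,0],[0,0,-1],[0,0,-1],[0,0,-0.2],[0,0.7,0],[0,0.7,0],[0,0.7,0],[0,0,0]],"turn":[0,0,0,0,0,0,0,0],"claw":[0.3,0.3,0.3,0.3,0.3,0.3,0.3,0.3]}' 4
python3 -m creep '{"slide":[[0,0,0],[0,0.5,-0.2],[0,0.5,0],[0,0,0]],"turn":[0,0,0,0],"claw":[0.3,0.3,0.3,0.3]}' 3
python3 -c "
from h import *
feel(5)"
python3 -m creep '{"slide":[[0,0,0],[0,0,0],[0,0,1],[0,0,3],[0,0,4],[0,0,4],[0,0,0],[0,0,0]],"turn":[0,0,0,0,0,0,0,0],"claw":[0.3,0.3,0.3,0.3,0.3,0.3,0.3,0.3]}' 20
python3 -c "
from h import *
feel(5)"
```

```text
clock: 30.2
eef_pos: [634.9, 189.6, 280.8]
eef_rot: [3.141, -0.0, 1.56]
wrist_force: [-0.3, 0.5, -0.4]
finger_gap: 49.9
finger_force: 4.0
clock: 30.7
eef_pos: [635.0, 199.3, 278.5]
eef_rot: [3.141, -0.0, 1.559]
wrist_force: [0.5, 1.5, -0.2]
finger_gap: 50.0
finger_force: 3.0
F,M [ 0.33  1.19 -0.91  0.15 -0.08  0.01] gap 49.98230467912294 ff 3.0002670362591743 [635.  198.7 278.6] yaw 1.559
clock: 31.95
eef_pos: [634.8, 198.8, 397.2]
eef_rot: [-3.14, 0.001, 1.559]
wrist_force: [-0.7, 0.3, -4.4]
finger_gap: 49.5
finger_force: 20.0
F,M [ 0.06 -0.01 -3.66 -0.04  0.05  0.  ] gap 50.123028260076595 ff 19.999610781669617 [635.  198.9 397.5] yaw 1.559
```

```bash
python3 -m creep '{"slide":[[-1.5,-2,0.5],[-1.5,-3.3,0.5],[-1.5,-3.3,0],[-1.5,-3.3,0],[-1.5,-3.3,0],[-1,-3.3,0],[-1,-3.3,0],[-1,-3.3,0]],"turn":[-0.13,-0.13,-0.13,-0.13,-0.13,-0.13,-0.13,-0.13],"claw":[0.3,0.3,0.3,0.3,0.3,0.3,0.3,0.3]}' 20
python3 -m creep '{"slide":[[-0.1,-3.3,0],[0,-3.3,0],[0,-3.3,0],[0,-3.4,0],[0,0,0],[0,0,-2],[0,0,-4],[0,0,-3]],"turn":[-0.14,-0.14,-0.14,-0.144,0,0,0,0],"claw":[0.3,0.3,0.3,0.3,0.3,0.3,0.3,0.3]}' 20
python3 -c "
from h import *
feel(3)"
```

```text
clock: 33.2
eef_pos: [529.5, -53.2, 408.4]
eef_rot: [-3.141, 0.0, 0.515]
wrist_force: [1.3, 0.2, -2.7]
finger_gap: 50.0
finger_force: 20.0
clock: 34.2
eef_pos: [528.8, -184.3, 317.0]
eef_rot: [-3.141, 0.001, -0.043]
wrist_force: [0.0, 1.0, -3.8]
finger_gap: 50.1
finger_force: 20.0
F,M [-0.45  0.28 -4.34  0.02  0.21  0.01] gap 49.88973250139986 ff 19.99953120946884 [ 528.9 -184.6  317.8] yaw -0.044
```

```bash
python3 -m creep '{"slide":[[0,0,-0.8],[0,0,-0.4],[0,0,0],[0,0,0]],"turn":[0,0,0,0],"claw":[0.3,0.3,0.3,0.3]}' 15
python3 -c "
from h import *
feel(4)"
python3 -m creep '{"slide":[[0,0,0],[0,0,-0.2],[0,0,-0.3],[0,0,0],[0,0,0],[0,0,0]],"turn":[0,0,0,0,0,0],"claw":[0.3,0.3,0.3,0.3,0.3,0.3]}' 3
python3 -c "
from h import *
feel(4)"
```

```text
clock: 34.85
eef_pos: [529.0, -185.2, 307.0]
eef_rot: [3.141, -0.001, -0.045]
wrist_force: [1.0, -0.3, -3.3]
finger_gap: 50.0
finger_force: 15.0
F,M [ 0.04 -0.33 -3.4   0.01  0.13 -0.01] gap 49.8509572596716 ff 14.999598115682602 [ 529.  -185.2  306.8] yaw -0.045
clock: 35.8
eef_pos: [529.0, -185.2, 301.7]
eef_rot: [3.142, -0.0, -0.045]
wrist_force: [-0.1, 0.2, -3.3]
finger_gap: 49.9
finger_force: 3.0
F,M [ 0.01  0.17 -2.99 -0.02  0.14  0.  ] gap 50.37468132942009 ff 2.999970205128193 [ 529.  -185.2  301.7] yaw -0.045
```

```bash
python3 -m creep '{"slide":[[0,0,-0.2],[0,0,-0.2],[0,0,0],[0,0,0]],"turn":[0,0,0,0],"claw":[0.3,0.3,0.3,0.3]}' 3
python3 -c "
from h import *
feel(4)"
```

```text
clock: 36.5
eef_pos: [529.1, -185.2, 298.0]
eef_rot: [3.141, -0.001, -0.045]
wrist_force: [0.8, 1.1, 4.4]
finger_gap: 50.0
finger_force: 3.0
F,M [ 1.33 -0.41  4.61  0.09 -0.08  0.01] gap 50.28859443150084 ff 3.0000898987054825 [ 529.  -185.2  297.8] yaw -0.045
```

```bash
python3 -m creep '{"slide":[[0,0,0],[0,0,0],[0,0,3],[0,0,5],[0,0,5],[0,2,0],[0,2,0],[0,2,0]],"turn":[0,0,0,0,0,0.17,0.17,0.17],"claw":[0.75,0.75,0.75,0.75,0.75,1,1,1]}' 10
python3 -m creep '{"slide":[[0.8,2,0],[0.8,2,0],[0.8,2,0],[0.8,2,0],[0.8,2,0],[0.8,2,0],[0.8,2,0],[0.8,2,0]],"turn":[0.18,0.18,0.18,0.18,0.18,0.18,0.18,0.18],"claw":[1,1,1,1,1,1,1,1]}'
python3 - <<'E'
from h import *
np.set_printoptions(suppress=True,precision=1)
cartons()
for c in('top','side'):
    p,d=snap(c);W=cloud(c,d)
    for x,y in((526,-324),(529,-185)):
        m=(d>0)&(abs(W[...,0]-x)<45)&(abs(W[...,1]-y)<45)
        t=m&(W[...,2]>140)&(W[...,2]<170);print('standing',c,t.sum(),box(W[t]) if t.sum()>5 else '',np.median(W[t][:,2]) if t.any() else '')
E
```

```text
clock: 37.7
eef_pos: [528.8, -124.6, 427.3]
eef_rot: [-3.141, 0.001, 0.47]
wrist_force: [0.2, 0.1, 0.1]
finger_gap: 93.4
finger_force: 0.0
clock: 38.7
eef_pos: [593.2, 35.5, 427.3]
eef_rot: [-3.141, -0.0, 1.911]
wrist_force: [-0.2, -0.4, 0.3]
finger_gap: 93.8
finger_force: 0.0
top yellow (array([394.5, 332. ]), 131.7, 51.3, np.float64(0.742))
side red (array([393.9, 332.1]), 131.8, 52.5, np.float64(0.745))
side red (array([629.7,  28.6]), 129.8, 51.8, np.float64(-0.808))
standing top 251 (array([ 525.9, -323.9]), 49.7, 47.7, np.float64(1.545)) 151.59027311928116
standing top 254 (array([ 531. , -182.3]), 49.5, 48.0, np.float64(1.551)) 151.97389523442496
standing side 821 (array([ 526.7, -324.7]), 50.8, 50.6, np.float64(-0.044)) 150.71241962630347
standing side 569 (array([ 531.1, -184.7]), 51.4, 50.3, np.float64(-0.037)) 150.36702971331522
```

```bash
python3 -m creep '{"slide":[[0.9,0.7,0],[0.8,0.6,0],[0,0,-3],[0,0,-5],[0,0,-5],[0,0,-5],[0,0,-3],[0,0,-0.9]],"turn":[0.15,0.15,0.125,0,0,0,0,0],"claw":[1,1,1,1,1,1,1,1]}'
python3 -m creep '{"slide":[[0,0,0],[0,0,0],[0,0,0],[0,0,0],[0,0,0],[0,0,0],[0,0,0],[0,0,0]],"turn":[0,0,0,0,0,0,0,0],"claw":[1,0.3,0.3,0.3,0.3,0.3,0.3,0.3]}' 10
python3 -m creep '{"slide":[[0,0,1],[0,0,2],[0,0,2],[0,0,0],[0,0,0]],"turn":[0,0,0,0,0],"claw":[0.3,0.3,0.3,0.3,0.3]}'
python3 -c "
from h import *
feel(8)"
```

```text
clock: 39.9
eef_pos: [609.5, 46.9, 207.0]
eef_rot: [-3.139, -0.002, 2.326]
wrist_force: [0.1, 0.4, 1.0]
finger_gap: 93.7
finger_force: 0.0
clock: 40.9
eef_pos: [610.0, 47.9, 208.8]
eef_rot: [3.141, 0.0, 2.33]
wrist_force: [0.4, 1.3, 2.2]
finger_gap: 50.0
finger_force: 10.0
clock: 41.52
eef_pos: [609.8, 47.8, 258.4]
eef_rot: [-3.141, -0.0, 2.33]
wrist_force: [-0.1, -0.3, -3.4]
finger_gap: 50.0
finger_force: 10.0
F,M [ 0.05 -0.1  -3.05  0.07  0.12  0.01] gap 49.786304434965196 ff 9.999642670154572 [609.9  47.8 258.4] yaw 2.33
```

```bash
python3 -m creep '{"slide":[[0,0,1.5],[0,0,1.5],[0,0,1.4],[0,0,0],[0,0,0]],"turn":[0,0,0,0,0],"claw":[0.3,0.3,0.3,0.3,0.3]}' 6
python3 -c "
from h import *
feel(6)"
python3 -m creep '{"slide":[[0,0,0],[0,0,-1],[0,0,-1],[0,0,-0.7],[0.5,-0.5,0],[0.5,-0.5,0],[0.5,-0.5,0],[0,0,0]],"turn":[0,0,0,0,0,0,0,0],"claw":[0.3,0.3,0.3,0.3,0.3,0.3,0.3,0.3]}' 4
python3 -m creep '{"slide":[[0,0,0],[0.35,-0.35,-0.2],[0.35,-0.35,0],[0,0,0]],"turn":[0,0,0,0],"claw":[0.3,0.3,0.3,0.3]}' 3
python3 -c "
from h import *
feel(5)"
```

```text
clock: 42.55
eef_pos: [609.8, 47.9, 302.4]
eef_rot: [-3.141, -0.0, 2.33]
wrist_force: [-0.2, 0.4, -2.9]
finger_gap: 50.2
finger_force: 6.0
F,M [ 0.37  0.08 -3.   -0.02  0.04  0.  ] gap 49.93507968256363 ff 5.999821946024895 [609.9  47.9 302.3] yaw 2.33
clock: 43.85
eef_pos: [625.3, 32.4, 275.5]
eef_rot: [3.142, -0.0, 2.329]
wrist_force: [0.4, 0.2, -3.4]
finger_gap: 50.1
finger_force: 4.0
clock: 44.35
eef_pos: [632.2, 25.5, 273.8]
eef_rot: [3.141, 0.001, 2.329]
wrist_force: [-1.2, -1.8, 0.7]
finger_gap: 50.0
finger_force: 3.0
F,M [-0.25 -1.92  1.11 -0.49  0.13  0.03] gap 50.199447731101934 ff 3.0003782361745834 [631.9  25.9 273.8] yaw 2.33
```

```bash
python3 -m creep '{"slide":[[0,0,0],[0,0,0],[0,0,1],[0,0,3],[0,0,4],[0,0,4],[0,0,0]],"turn":[0,0,0,0,0,0,0],"claw":[0.3,0.3,0.3,0.3,0.3,0.3,0.3]}' 20
python3 -c "
from h import *
feel(5)
p,d=snap('side');cv2.imwrite('pics/s10.png',cv2.resize(p[110:260,200:400],(800,600))[:,:,::-1])"
```

```text
clock: 45.48
eef_pos: [631.9, 26.1, 396.9]
eef_rot: [3.138, 0.003, 2.33]
wrist_force: [0.9, -0.0, -3.1]
finger_gap: 50.0
finger_force: 20.0
F,M [-0.1  -0.24 -3.32 -0.02  0.04 -0.01] gap 49.762213860583756 ff 19.99961793422699 [631.9  25.9 391.8] yaw 2.33
```

View pics/s10.png

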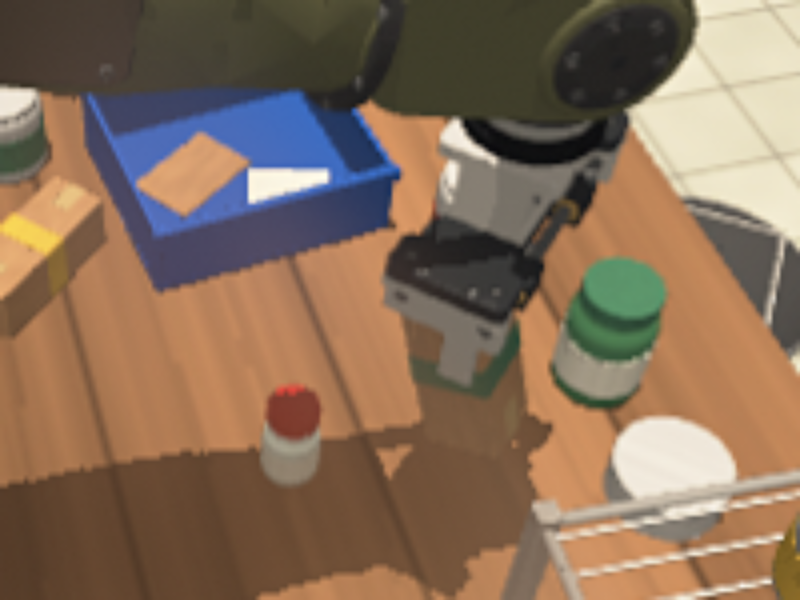

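```bash
python3 -m creep '{"slide":[[-2,-1,1],[-3.5,-2,0],[-3.5,-2.8,0],[-3.5,-2.8,0],[-3,-3,0],[-2.3,-3,0],[0,-3,0],[0,-3.2,0]],"turn":[0.09,0.097,0.097,0.097,0.097,0.097,0.097,0.097],"claw":[0.3,0.3,0.3,0.3,0.3,0.3,0.3,0.3]}' 20
python3 -m creep '{"slide":[[0,0,0],[0,0,-3],[0,0,-4],[0,0,-2.5],[0,0,-0.5],[0,0,0]],"turn":[0,0,0,0,0,0],"claw":[0.3,0.3,0.3,0.3,0.3,0.3]}' 15
python3 -c "
from h import *
feel(5)"
```

```text
clock: 46.78
eef_pos: [453.6, -183.1, 403.3]
eef_rot: [3.141, -0.0, 3.102]
wrist_force: [0.6, -0.2, -3.3]
finger_gap: 49.9
finger_force: 20.0
clock: 47.52
eef_pos: [454.2, -181.9, 304.1]
eef_rot: [-3.142, 0.0, 3.099]
wrist_force: [-0.2, 0.5, -2.7]
finger_gap: 50.0
finger_force: 15.0
F,M [-0.18 -0.03 -2.6  -0.   -0.    0.02] gap 50.09617680876702 ff 14.999784529209137 [ 454.  -182.1  304.4] yaw 3.099
```

```bash
python3 -m creep '{"slide":[[0,0,0],[0,0,-0.3],[0,0,-0.3],[0,0,-0.2],[0,0,0],[0,0,0]],"turn":[0,0,0,0,0,0],"claw":[0.3,0.3,0.3,0.3,0.3,0.3]}' 3
python3 -c "
from h import *
feel(5)"
```

```text
clock: 48.52
eef_pos: [453.9, -182.2, 295.6]
eef_rot: [3.142, -0.0, 3.099]
wrist_force: [0.0, -0.4, -3.1]
finger_gap: 50.0
finger_force: 3.0
F,M [ 0.04 -0.13 -2.69  0.05 -0.01  0.01] gap 49.99942702550715 ff 2.999834418296814 [ 453.9 -182.1  295.6] yaw 3.099
```

```bash
python3 -m creep '{"slide":[[0,0,-0.2],[0,0,-0.2],[0,0,0]],"turn":[0,0,0],"claw":[0.3,0.3,0.3]}' 3
python3 -c "
from h import *
feel(5)"
```

```text
clock: 49.15
eef_pos: [454.0, -182.2, 291.7]
eef_rot: [-3.141, 0.0, 3.099]
wrist_force: [1.4, 1.0, 2.2]
finger_gap: 49.7
finger_force: 3.0
F,M [ 0.74  0.48  3.19  0.28 -0.25 -0.01] gap 50.11615717898951 ff 3.000163771212101 [ 454.  -182.2  291.7] yaw 3.099
```

```bash
python3 -m creep '{"slide":[[0,0,0],[0,0,0],[0,0,3],[0,0,5],[0,0,5.5],[-0.5,3,0],[-0.5,5,0],[-0.7,5,0]],"turn":[0,0,0,0,0,0,0,0],"claw":[0.75,0.75,0.75,0.75,0.75,1,1,1]}' 10
python3 -m creep '{"slide":[[-0.7,4.5,0],[-0.7,4.5,0],[-0.7,4.5,0],[-0.7,4.5,0],[-0.7,4.5,0],[-0.7,4.5,0],[-0.7,4.5,0],[-0.7,4.5,0]],"turn":[0.098,0.098,0.098,0.099,0.099,0.099,0.099,0.098],"claw":[1,1,1,1,1,1,1,1]}'
python3 - <<'E'
from h import *
np.set_printoptions(suppress=True,precision=1)
cartons()
for c in('top','side'):
    p,d=snap(c);W=cloud(c,d)
    for x,y in((526,-324),(529,-185),(454,-182)):
        m=(d>0)&(abs(W[...,0]-x)<38)&(abs(W[...,1]-y)<38)
        t=m&(W[...,2]>140)&(W[...,2]<170);print('standing',c,t.sum(),box(W[t]) if t.sum()>5 else '',np.median(W[t][:,2]) if t.any() else '')
E
```

```text
clock: 50.4
eef_pos: [436.5, -51.0, 426.5]
eef_rot: [-3.142, -0.0, 3.098]
wrist_force: [0.1, 1.2, 0.3]
finger_gap: 93.4
finger_force: 0.0
clock: 51.4
eef_pos: [380.5, 309.3, 426.5]
eef_rot: [-3.141, -0.0, -2.393]
wrist_force: [0.4, -0.2, 0.3]
finger_gap: 94.1
finger_force: 0.0
side red (array([392.8, 332.4]), 132.7, 52.5, np.float64(0.742))
standing top 252 (array([ 526.2, -323.6]), 48.8, 48.0, np.float64(-0.053)) 151.6568492620106
standing top 268 (array([ 522.9, -182.6]), 63.6, 48.4, np.float64(-0.028)) 151.87289143072883
standing top 276 (array([ 467.5, -180.9]), 49.9, 49.0, np.float64(1.569)) 151.62890971593777
standing side 814 (array([ 527. , -324.8]), 50.8, 50.6, np.float64(1.538)) 150.5957087735386
standing side 578 (array([ 524.4, -184.8]), 66.1, 50.0, np.float64(-0.027)) 150.39054857950924
standing side 579 (array([ 466.7, -181.8]), 50.6, 50.5, np.float64(1.546)) 150.62961779329896
```

```bash
python3 -m creep '{"slide":[[-0.7,0.4,0],[0,0,-3],[0,0,-5],[0,0,-5],[0,0,-5],[0,0,-3],[0,0,-0.8],[0,0,0]],"turn":[0,0,0,0,0,0,0,0],"claw":[1,1,1,1,1,1,1,0.3]}' 10
python3 -m creep '{"slide":[[0,0,0],[0,0,0],[0,0,0],[0,0,0],[0,0,0],[0,0,0],[0,0,0],[0,0,0]],"turn":[0,0,0,0,0,0,0,0],"claw":[0.3,0.3,0.3,0.3,0.3,0.3,0.3,0.3]}' 10
python3 -m creep '{"slide":[[0,0,1],[0,0,2],[0,0,2],[0,0,0],[0,0,0]],"turn":[0,0,0,0,0],"claw":[0.3,0.3,0.3,0.3,0.3]}'
python3 -c "
from h import *
feel(8)"
```

```text
clock: 52.6
eef_pos: [374.2, 311.7, 209.3]
eef_rot: [-3.142, 0.0, -2.397]
wrist_force: [-0.0, 0.7, 0.2]
finger_gap: 87.0
finger_force: 0.0
clock: 53.6
eef_pos: [374.0, 311.9, 208.9]
eef_rot: [-3.142, 0.0, -2.396]
wrist_force: [-1.2, -0.2, 5.4]
finger_gap: 49.7
finger_force: 10.0
clock: 54.22
eef_pos: [373.8, 311.8, 258.1]
eef_rot: [3.142, -0.001, -2.396]
wrist_force: [0.3, -0.0, -0.3]
finger_gap: 50.6
finger_force: 10.0
F,M [ 0.03 -0.1  -0.24  0.07  0.03  0.  ] gap 50.05926307953049 ff 9.991973787546158 [373.9 311.8 258.4] yaw -2.396
```

```bash
python3 -m creep '{"slide":[[0,0,3],[0,0,4],[2.5,1.2,0],[3.8,1.7,0],[3.8,1.7,0],[3.8,1.7,0],[3.9,1.7,0],[0,0,0]],"turn":[0,0,-0.127,-0.127,-0.127,-0.127,-0.127,0],"claw":[0.3,0.3,0.3,0.3,0.3,0.3,0.3,0.3]}' 12
python3 -m creep '{"slide":[[0,0,-3],[0,0,-4],[0,0,-3],[0,0,-0.8],[0,0,0],[0,0,0],[0,0,0]],"turn":[0,0,0,0,0,0,0],"claw":[0.3,0.3,0.3,0.3,0.3,0.7,0.7]}' 12
python3 -m creep '{"slide":[[0,0,1],[0,0,3],[0,0,5],[0,0,5],[0,0,5],[-4,-4,0],[-4,-4,0],[-4,-4,0]],"turn":[0,0,0,0,0,0,0,0],"claw":[0.7,0.7,0.7,0.7,0.7,0,0,0]}' 12
python3 - <<'E'
from h import *
feel(2)
p,d=snap('top');q,e=snap('side')
o=np.zeros((400,800,3),np.uint8);o[:,:400]=cv2.resize(p[120:240,130:250],(400,400));o[:,400:]=cv2.resize(q[100:200,190:290],(400,400))
cv2.imwrite('pics/f1.png',o[:,:,::-1])
E
```

```text
clock: 55.62
eef_pos: [553.4, 392.1, 327.0]
eef_rot: [-3.141, -0.001, -3.033]
wrist_force: [-0.2, -1.0, -1.1]
finger_gap: 50.0
finger_force: 12.0
clock: 56.5
eef_pos: [552.1, 391.9, 221.9]
eef_rot: [3.141, 0.002, -3.031]
wrist_force: [-0.5, 0.3, 0.5]
finger_gap: 65.0
finger_force: 0.0
clock: 57.5
eef_pos: [430.3, 270.5, 411.5]
eef_rot: [3.141, 0.001, -3.031]
wrist_force: [1.3, -0.9, 0.8]
finger_gap: 39.1
finger_force: 0.0
F,M [-0.1   0.17  0.94  0.03  0.01  0.01] gap 31.144722551381413 ff 0.0 [428.9 269.3 411.4] yaw -3.032
```

View pics/f1.png

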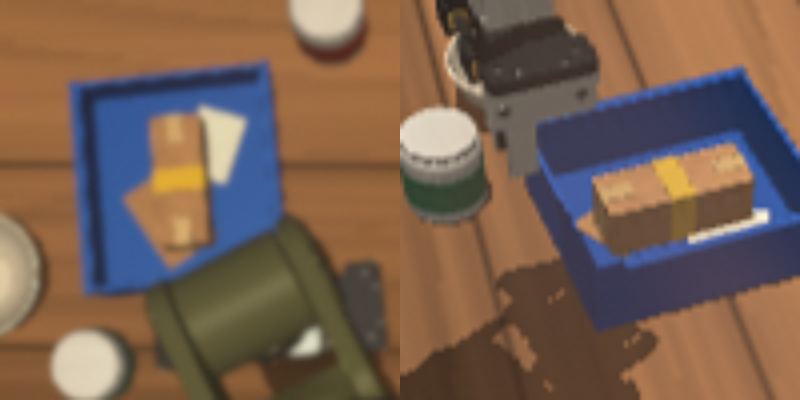

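```bash
python3 -m creep '{"slide":[[0,-4.3,0],[0,-4.3,0],[0,-4.3,0],[0,-4.3,0],[-0.5,-4.3,0],[-0.5,-4.3,0],[-1,-4.3,0],[-1,-4.3,0]],"turn":[-0.02,-0.02,-0.02,-0.02,-0.02,-0.02,-0.02,-0.015],"claw":[0,0,0,0,0,0,0,0]}' 20
python3 -m creep '{"slide":[[-1.5,-4.3,0],[-2,-4.3,0],[-2,-4.3,0],[-2,-4.5,0],[0,0,-4],[0,0,-5],[0,0,-5],[0,0,-3]],"turn":[0,0,0,0,0,0,0,0],"claw":[0,0,0,0,0,0,0,0]}'
python3 -m creep '{"slide":[[0,0,-1.2],[0,0,0]],"turn":[0,0],"claw":[0,0]}'
python3 - <<'E'
from h import *
np.set_printoptions(suppress=True,precision=1)
a=-0.045;ux=np.array([np.cos(a),np.sin(a)]);uy=np.array([-ux[1],ux[0]])
for c in('top','side'):
    p,d=snap(c);W=cloud(c,d);z=W[...,2];X=W[...,:2]@ux;Y=W[...,:2]@uy
    m=(d>0)&(z>44)&(z<70)&(X>395)&(X<450)&(Y>-380)&(Y<-90);print(np.percentile(X[m],[5,50,95]))
e=manip.read_state()['eef_pos'][:2];print(e,e@ux,e@uy)
E
```

```text
clock: 58.7
eef_pos: [402.6, -73.5, 411.4]
eef_rot: [-3.141, 0.001, 3.097]
wrist_force: [0.8, 0.3, 0.5]
finger_gap: 0.6
finger_force: 0.0
clock: 59.7
eef_pos: [327.8, -246.6, 238.9]
eef_rot: [3.141, -0.001, 3.097]
wrist_force: [0.5, 0.3, -0.0]
finger_gap: 0.4
finger_force: 0.0
clock: 59.95
eef_pos: [327.6, -246.6, 228.8]
eef_rot: [3.142, -0.0, 3.097]
wrist_force: [0.3, 0.1, 0.1]
finger_gap: 0.6
finger_force: 0.0
[407.7 412.7 418.1]
[407.8 412.7 449.6]
[ 327.5 -246.5] 338.2835951887834 -231.55750687720675
```

```bash
python3 -m creep '{"slide":[[1,-0.05,0],[0.6,-0.03,0],[0.4,-0.02,0],[0.5,-0.02,0],[0.7,-0.03,0],[0.9,-0.04,0],[1.1,-0.05,0],[1.2,-0.05,0]],"turn":[0,0,0,0,0,0,0,0],"claw":[0,0,0,0,0,0,0,0]}'
python3 -m creep '{"slide":[[1.2,-0.05,0],[1.2,-0.05,0],[1.2,-0.05,0],[1.2,-0.05,0],[1.2,-0.05,0],[1.2,-0.05,0],[1.1,-0.05,0],[1,-0.05,0]],"turn":[0,0,0,0,0,0,0,0],"claw":[0,0,0,0,0,0,0,0]}'
python3 -m creep '{"slide":[[0.7,-0.03,0],[0.6,-0.03,0],[0.4,-0.02,0],[0.3,-0.02,0],[0,0,0]],"turn":[0,0,0,0,0],"claw":[0,0,0,0,0]}'
```

```text
clock: 61.05
eef_pos: [391.8, -249.1, 228.6]
eef_rot: [-3.141, 0.0, 3.097]
wrist_force: [-2.1, -1.8, -0.1]
finger_gap: 0.4
finger_force: 1.0
clock: 62.05
eef_pos: [484.6, -253.0, 228.6]
eef_rot: [3.141, -0.0, 3.097]
wrist_force: [-1.8, -2.0, 0.4]
finger_gap: 0.1
finger_force: 1.0
clock: 62.68
eef_pos: [504.1, -254.0, 228.7]
eef_rot: [-3.142, 0.0, 3.097]
wrist_force: [-0.1, 1.1, -0.5]
finger_gap: 0.5
finger_force: 0.0
```

```bash
for i in 1; do python3 -m creep '{"slide":[[0.2,-0.01,0],[0.2,-0.01,0],[0,0,0]],"turn":[0,0,0],"claw":[0,0,0]}'; python3 -m creep '{"slide":[[0.2,-0.01,0],[0.1,0,0],[0,0,0]],"turn":[0,0,0],"claw":[0,0,0]}';  done
python3 -c "
from h import *
feel(3)"
```

```text
clock: 63.05
eef_pos: [508.1, -254.3, 228.7]
eef_rot: [-3.141, 0.0, 3.097]
wrist_force: [0.8, 0.8, -0.0]
finger_gap: 0.3
finger_force: 0.0
clock: 63.42
eef_pos: [511.1, -254.4, 228.7]
eef_rot: [-3.141, 0.0, 3.097]
wrist_force: [-0.3, -0.3, -0.3]
finger_gap: 0.4
finger_force: 0.1
F,M [-0.33  0.17  0.45  0.02  0.02 -0.  ] gap 0.153414144460183 ff 0.0 [ 511.  -254.3  228.7] yaw 3.097
```

```bash
python3 -m creep '{"slide":[[0.2,-0.01,0]],"turn":[0],"claw":[0]}'; python3 -m creep '{"slide":[[0.15,-0.01,0],[0,0,0]],"turn":[0,0],"claw":[0,0]}'; python3 -m creep '{"slide":[[0.1,0,0],[0,0,0]],"turn":[0,0],"claw":[0,0]}'
python3 - <<'E'
from h import *
feel(3)
a=-0.045;ux=np.array([np.cos(a),np.sin(a)]);uy=np.array([-ux[1],ux[0]])
for c in('top','side'):
    p,d=snap(c);W=cloud(c,d);z=W[...,2];X=W[...,:2]@ux;Y=W[...,:2]@uy
    m=(d>0)&(z>48)&(z<62)&(X>555)&(X<590)&(Y>-370)&(Y<-100);print(c,np.percentile(X[m],[5,50,95]))
E
```

```text
clock: 63.7
eef_pos: [512.9, -254.5, 228.6]
eef_rot: [3.141, -0.0, 3.097]
wrist_force: [-0.8, -0.2, 0.5]
finger_gap: 0.5
finger_force: 0.9
clock: 63.95
eef_pos: [514.6, -254.5, 228.6]
eef_rot: [-3.142, 0.0, 3.097]
wrist_force: [-1.3, 0.7, -0.9]
finger_gap: 0.4
finger_force: 0.0
clock: 64.2
eef_pos: [515.5, -254.6, 228.6]
eef_rot: [-3.142, 0.0, 3.097]
wrist_force: [-0.9, 0.1, -0.5]
finger_gap: 0.1
finger_force: 0.3
F,M [ 0.04 -0.2  -0.34 -0.01  0.09 -0.05] gap 0.2255005985050339 ff 0.14265205711126328 [ 515.5 -254.6  228.7] yaw 3.097
top [574.23033032 579.02204209 583.49167367]
side [575.33949412 580.31197618 584.9156379 ]
```

```bash
for r in 1; do python3 -m creep '{"slide":[[0.3,-0.01,0],[0.3,-0.01,0],[0,0,0]],"turn":[0,0,0],"claw":[0,0,0]}';python3 -m creep '{"slide":[[0.3,-0.01,0],[0.3,-0.01,0],[0,0,0]],"turn":[0,0,0],"claw":[0,0,0]}'; done
```

```text
clock: 64.82
eef_pos: [519.5, -255.1, 228.5]
eef_rot: [3.14, -0.01, 3.097]
wrist_force: [-34.6, 2.1, 22.4]
finger_gap: 0.5
finger_force: 17.6
clock: 65.2
eef_pos: [522.6, -255.7, 228.3]
eef_rot: [3.137, -0.024, 3.097]
wrist_force: [-79.5, 4.8, 52.0]
finger_gap: 0.3
finger_force: 40.7
```

```bash
python3 -m creep '{"slide":[[-0.4,0.02,0],[-0.5,0.02,0],[-0.7,0.03,0],[-2,0.1,0],[-3,0.1,0],[0,0,4],[0,0,6],[-2,4,6]],"turn":[0,0,0,0,0,0,0,0],"claw":[0,0,0,0,0,0,0,0]}'
python3 -m creep '{"slide":[[-2,5,0],[-2,5,0],[-1,5,0],[0,5,0],[0,5,0],[0,5,0],[0,0,0],[0,0,0]],"turn":[0,0,0,0,0,0,0,0],"claw":[0,0,0,0,0,0,0,0]}'
python3 - <<'E'
from h import *
np.set_printoptions(suppress=True,precision=1)
a=-0.045;ux=np.array([np.cos(a),np.sin(a)]);uy=np.array([-ux[1],ux[0]])
for c in('top','side'):
    p,d=snap(c,'end_'+c);W=cloud(c,d);z=W[...,2];X=W[...,:2]@ux;Y=W[...,:2]@uy
    m=(d>0)&(z>48)&(z<62)&(X>555)&(X<592)&(Y>-370)&(Y<-100);print(c,'front',np.percentile(X[m],[5,50,95]))
    m=((d>0)&(z>140)&(z<160)&(X>580)&(X<800)&(Y>-380)&(Y<-80)).astype(np.uint8)
    m=cv2.morphologyEx(m,cv2.MORPH_CLOSE,np.ones((3,3),np.uint8))
    n,l,s,_=cv2.connectedComponentsWithStats(m)
    for i in range(1,n):
        k=(l==i)&(d>0)&(z>140)&(z<160)
        if k.sum()>60: print(c,'carton',box(W[k]),np.median(z[k]))
E
```

```text
clock: 66.2
eef_pos: [444.8, -219.2, 380.9]
eef_rot: [-3.141, 0.002, 3.096]
wrist_force: [-0.3, 1.7, 0.3]
finger_gap: 0.6
finger_force: 0.0
clock: 67.2
eef_pos: [394.8, 80.9, 378.8]
eef_rot: [-3.142, 0.0, 3.097]
wrist_force: [-0.7, 0.4, -0.4]
finger_gap: 0.6
finger_force: 0.0
top front [575.3 580.  584.7]
top carton (array([ 700.3, -191.9]), 53.5, 50.9, np.float64(1.508)) 151.6810128274101
top carton (array([ 694.7, -332.5]), 53.4, 52.5, np.float64(-0.071)) 151.46045895996576
top carton (array([ 635.6, -187.8]), 52.1, 50.9, np.float64(-0.031)) 151.8228916745402
side front [576.5 580.7 586. ]
side carton (array([ 700.5, -192.8]), 50.5, 50.2, np.float64(1.505)) 150.57402614370244
side carton (array([ 650.8, -191.3]), 48.9, 24.6, np.float64(1.554)) 150.47919762354917
side carton (array([ 619.6, -189.7]), 50.9, 21.5, np.float64(-1.565)) 150.16932575909436
side carton (array([ 695. , -333.2]), 51.8, 48.8, np.float64(-0.044)) 150.75505103819324
```

View pics/end_side.png

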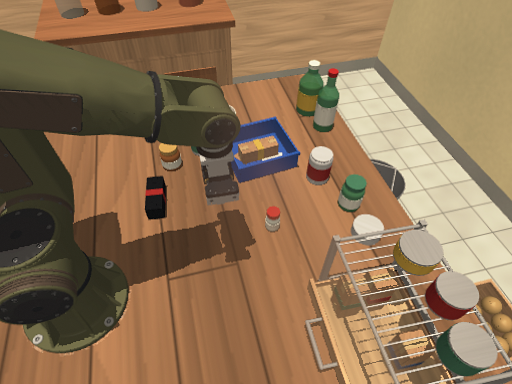

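```bash
python3 -c "
from cell import manip
print(manip.sign_off())"
```

```text
the job is handed in; nothing more can be done
None
```

I handed the job in at about 67 s. The red, green and blue cartons each hold a jar and stand in the tray on the end that hung down as the heavy one. The yellow carton felt empty and is in the blue waste box. The tray was pushed up against its stop, with a brief peak of about 80 N at the wrist (limit 120 N). The highest carton grip I used was 20 N. I saw no other stock disturbed, and I don't have the judge's result.

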